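Load a workpiece carrier under the sprung roller arm of a holding station

ROBOT

A 7-joint arm with a two-finger parallel gripper is mounted at the origin on the work surface. World frame = base frame: x ahead of the robot, y to its left, z up, the work surface at z = 0. Lengths are in m, angles in degrees, forces in N, time in s.
With the tool pointing down it reaches from about 0.425 to 0.875 m from the base axis. Payload 4.7 kg.
Tool frame: the origin (TCP) lies midway between the tips of the shut fingers; the grasp point (between the pads) lies 19 mm behind it; z points along the fingers, y is the direction in which the jaws open and shut (so a half turn about z gives the same grasp; the last joint's range is limited). The gripper opens to 87 mm and grips with 3 to 60 N. Pads are 19 mm wide; open, the fingers measure 117 mm over their backs; the gripper's body (75 mm by 190 mm) begins 51 mm behind the grasp point.
Start: joints at [-73.046, 18.392, -4.016, 83.108, 1.295, 78.541, -3.26], TCP at [0.181, 0.624, 0.223] pointing down, gripper open.
Joint ranges: [-163.93, 163.93], [-17.29, 119.83], [-79.2, 71.16], [3.27, 140.29], [-89.18, 269.18], [5.43, 117.66], [-154.24, 154.24]. Speed limits (degrees/s): [147.25, 147.25, 180, 180, 180, 180, 180].

INTERFACE

Orientations are given as [roll, pitch, yaw] about the fixed x, y, z axes, in that order (R = Rz(yaw) Ry(pitch) Rx(roll)).
In Python, from cell import env gives the robot as it stands.
- The arm moves only by the tool apply_moves, never from a script. Its argument "targets" is a list of rows, each a list of 2 entries, a list of its own where there are three numbers: the shift along the world's x, y, z in mm, then the turn, a rotation vector about the world's x, y, z in rad. A call has 1 to 8 rows; each row is the pose to reach, as a shift and turn from the pose commanded when the call began; what a row does not reach only later rows make up. A row lasts 1/10 s, in which the tool goes at most 50 mm and 8.59 degrees, less where a joint would pass 70% of its speed; a pose out of reach is approached as far as the arm can. A call with a gripper value outside its range is refused whole. "hand" is the finger opening in mm, from 0 to 87, set as the call begins (left out, the last holds). The fingers move at their own pace and stop on an object; "squeeze" is the grip in N (left out, the last holds). Time passes only in rows, so rows that repeat a pose let the fingers close. It gives the time, the measured TCP pose, the force and the opening at its end, in the units of the state.
- env.get_obs(): the state, without advancing time (a new reading comes with each control period).
- env.read_camera(name): name is "scene" or "side" or "wrist"; returns a dict with "image" (384x512x3 uint8, red, green, blue), "camera_matrix" (3x3 intrinsics, pixels), "k1" (the pictures are not rectified: a ray, as slopes to the right and down, at radius r is drawn at 1 + k1 r^2 times it, then the intrinsics apply), "camera_from_world" (4x4, takes a point from world to camera coordinates); the wrist camera has in their place "mount" (4x4, takes a point from camera to tool coordinates, whose origin is the TCP and whose axes are the flange's). Camera axes: x right, y down, z forward; pixel columns grow to the right and rows downward; lengths in m; the calibration is good to about 2 mm. A picture is of the moment at which its call begins: read the wrist's pose just before it. There is no depth.
- env.sign_off(): hands the job in, once; it reports no verdict.
Trained networks look in a picture, given as the dict that the camera call returned (one of the last four; its "shot" number tells which), for a name from the list of things; names that differ only in an ending like _2 or _b are one class to them, and where a whole thing is asked for, a point or a joint stands for the part that bears it (a point fixed in the world has none). Each returns a list of dicts, best first, with "conf" (0 to 1); they miss things now and then, are a little off and sometimes report something else, mostly with a low value. They report only what shows in the picture. A call takes as long as a camera call. They do not tell look-alikes from the thing itself.
- env.regions_of(picture, target): "region" (384x512 bool, what is visible of it) and "rect" ([left, top, right, bottom] in pixels, round what is visible of it).
The state is a dict: "time_s": time; "qpos": joint angles; "joint_velocities": joint speeds; "effort": joint torques, N m; "tool_pos": TCP position; "tool_rot": TCP orientation; "force": force on the tool from outside, world axes, zero at the start; "wrist_torque": the same for the moment, N m; "grip_width": finger opening in m.
Only numpy, scipy, OpenCV 4.12 (cv2) and the standard library are available. Lean on these libraries where they do the work, as an engineer would, in place of code of your own. Each camera call takes 0.05 s, during which the arm holds its last target. There are 200 camera calls.

TASK

Take the machined workpiece carrier (the one with the bevelled nose and the groove across its top, not the square-nosed blank) and lay it nose first in the channel of the holding station, then push it along beneath the sprung roller arm until it is fully home at the end stop and the roller has dropped into its groove. Let go of it and leave the blank, the cups and the screwdriver where they are.

Things in the scene. Friction and masses are not known exactly. Their poses are not given: they have to be found in the camera images.
- carrier_lug (a point): Centre of the upright grip lug of the loose machined carrier (aluminium, 0.3 kg, 130 mm long in x, 56 wide, lying flat; +x to its nose, z up). Lug 24 long, 22 wide (y), from 12 to 62 above the underside; this point is 40 above the underside, 35 behind the middle of the carrier. Around the lug (30 behind this point to 32 ahead) the deck is only 12 high.
- carrier_groove (a point): Same carrier: middle of its cross groove at the level of its flat top, 28 mm above the underside and 53 ahead (+x) of the lug centre. Groove 24 wide (x), 10 deep. The nose end is 47 ahead of this point; the last 24 before it slope down at 40 degrees, from 28 to 8 high.
- blank_lug (a point): The loose unmachined blank: same aluminium, size and lug as the carrier (this point likewise), but with a square 28 high nose, no bevel and no groove. A bystander. Carrier and blank lie side by side to the right of the station, one nearer the robot, either way round.
- home (a point): On the holding station (fixed aluminium plate 365 x 260 mm, 12 thick): point on the channel floor, 12 above the table, under the middle of the carrier when it is home; the lug centre is then 35 behind (-x) and 40 above. x runs inwards along the channel, roughly to the robot's left, z up. End stop face 66.5 ahead: 1.5 play beyond home.
- mouth (a point): Point on the channel floor 160 mm behind (-x of) home, with the same axes: here the two rails (62 apart inside, 14 high) begin; a flared mouth reaches 30 further out. The rails end 60 ahead of home. Nothing stands over the channel further out than the bridge edge, so the carrier can be lowered in with its middle 120 behind home.
- bridge_edge (a point): Middle of the lower near edge of the beam across the channel, fixed to the station: 35 mm behind home and 137 above the table. Beam 40 deep (x, inwards), 260 wide, top at 167, a valve on it up to 197; posts' inner faces 100 either side. At home the lug is right beneath this edge, so an upright gripper hits it: lean the tool 30 to 45 degrees back, out of the channel.
- roller_mid (a point): Centre of the black roller (28 mm diameter, 17 wide, free-turning) at the end of the steel hold-down arm, which is hinged 110 further in and 28 higher and points out towards the mouth. At rest 20 ahead of home and 27 above the channel floor. The bevel of a carrier pushed inwards swings it up and back.
- holddown (a joint): Angle of the sprung hold-down arm, rad: 0 at rest, growing as the roller is pushed up; about 0.134 with the roller on the carrier's flat top, 0.067 with it in the groove at home. The spring presses down with about 5 to 7 N; pushing the carrier in takes about 8 to 15 N.
- cup_a_rim (a point): Bystander: small black plastic cup, 40 diameter, 30 high, on the table; centre of its mouth.
- cup_b_rim (a point): Bystander: small steel cup, 40 diameter, 30 high, on the table; centre of its mouth.
- cup_c_rim (a point): Bystander: small black plastic cup, 36 diameter, 28 high, on the station's plate beside the channel, at its inner end, on the robot's side; centre of its mouth.
- driver_grip (a point): Bystander: screwdriver 170 long lying on the table at the left; this point is on its handle.
Things that resemble listed ones, but are neither listed nor needed, are in the scene too. What is shaped like the part that bears carrier_lug but orange is not meant.

How it is judged:
By the outcome, as a careful person would: the job done as asked, in the order asked, and still so for the second after the job is handed in, with the robot touching nothing.
It also fails if it takes over 43 s, if anything falls off the work surface, if the arm or the gripper's body presses on something with over 40 N, if the wrist force passes 120 N, or if a joint passes its speed limit or range.

## Working session

There is one attempt and no reset: what is moved stays moved. The work goes in short steps, Python scripts to look and compute and a tool call to move; the robot and the scene stay as the last step left them, time stands still between calls to the robot, and variables do not carry over. Pictures are saved under pics/ and viewed, about 8 in all and at most 12, crops included, and the job is handed in when it is done.

Besides the shell and the picture viewer there is one more tool, called after "Emit:" as name(argument=value, ...), one argument or row to a line, values as JSON. apply_moves: Moves the arm, as the interface text tells. Its arguments: {"type":"object","properties":{"targets":{"type":"array","items":{"type":"array"}},"hand":{"type":"number"},"squeeze":{"type":"number"}},"required":["targets"]}

```bash
ls; mkdir -p pics; cat > h.py <<'E'
import numpy as np, cv2, pickle
from cell import env
def save(p,name):
    cv2.imwrite('pics/'+name, p["image"][:,:,::-1])
def ray(p,uv,T=None):
    K=np.array(p["camera_matrix"]);d=np.array([(uv[0]-K[0,2])/K[0,0],(uv[1]-K[1,2])/K[1,1]])
    s=d.copy()
    for _ in range(20): s=d/(1+p["k1"]*(s@s))
    W=np.linalg.inv(np.array(p["camera_from_world"])) if T is None else T
    return W[:3,3], W[:3,:3]@np.array([s[0],s[1],1])
def atz(p,uv,z,T=None):
    o,d=ray(p,uv,T); return o+d*(z-o[2])/d[2]
def proj(p,X,T=None):
    M=np.array(p["camera_from_world"]) if T is None else np.linalg.inv(T)
    c=M[:3,:3]@np.array(X)+M[:3,3]; s=c[:2]/c[2]; s=s*(1+p["k1"]*(s@s)); K=np.array(p["camera_matrix"])
    return np.array([K[0,0]*s[0]+K[0,2],K[1,1]*s[1]+K[1,2]])
def wristT(p,o):
    from scipy.spatial.transform import Rotation as R
    T=np.eye(4);T[:3,:3]=R.from_euler('xyz',o["tool_rot"],degrees=True).as_matrix();T[:3,3]=o["tool_pos"]
    return T@np.array(p["mount"])
E
python3 - <<'E'
from h import *
o=env.get_obs();print(o)
ims=[]
for n in("scene","side","wrist"):
    p=env.read_camera(n);pickle.dump(p,open(n+'0.pkl','wb'));save(p,n+'0.png')
    print(n,p["shot"],p.get("k1"),p["camera_matrix"])
    for t in ("carrier_lug","blank_lug","cup_c_rim","holddown","roller_mid","home","bridge_edge"):
        try:
            for r in env.regions_of(p,t)[:3]:
                ys,xs=np.nonzero(r["region"]);print(t,round(r["conf"],2),np.round(r["rect"]),xs.mean().round(),ys.mean().round(),len(xs))
        except Exception as e: print(t,e)
E
```

```text
pics
{'time_s': 0.0, 'qpos': array([-73.04642849,  18.43917693,  -4.01594803,  83.17351529,
         1.29673579,  78.53842679,  -3.26119829]), 'joint_velocities': array([-0.09116301, -0.00856428, -0.01895796,  0.07395435,  0.0417963 ,
       -0.15581343, -0.04383933]), 'effort': array([ 5.89185788e-05, -4.91295683e+01, -4.03866330e-01, -3.12540150e+01,
       -6.39580702e-02,  4.33164428e-02,  1.60900249e-04]), 'tool_pos': array([0.18066001, 0.62384005, 0.22147237]), 'tool_rot': array([-1.79894217e+02,  7.12309793e-03,  1.63855697e+02]), 'force': array([ 0.51794908, -0.04548931, -0.12947961]), 'wrist_torque': array([-0.03037526,  0.0339922 ,  0.04143977]), 'grip_width': 0.08708570507064191}
scene 1 -0.09873871404343802 [[386.45862591   0.         260.55429306]
 [  0.         386.45862591 191.38530509]
 [  0.           0.           1.        ]]
carrier_lug 0.78 [ 92. 186. 128. 229.] 109.0 208.0 851
carrier_lug 0.71 [149. 168. 192. 201.] 170.0 186.0 798
carrier_lug 0.56 [149. 208. 199. 240.] 171.0 223.0 1010
blank_lug 0.82 [136. 262. 193. 290.] 164.0 275.0 1406
holddown 0.55 [351. 207.
[... 501 characters left out ...]
150.0 426
carrier_lug 0.68 [155. 193. 271. 313.] 213.0 255.0 10995
blank_lug 0.68 [206. 153. 228. 185.] 216.0 172.0 463
blank_lug 0.3 [213. 336. 231. 360.] 222.0 347.0 335
blank_lug 0.18 [256. 162. 274. 193.] 264.0 176.0 481
cup_c_rim 0.51 [246. 270. 261. 289.] 253.0 277.0 186
holddown 0.91 [211. 247. 223. 283.] 214.0 266.0 329
roller_mid 0.7 [208. 249. 218. 283.] 214.0 266.0 385
home 0.84 [155. 193. 274. 317.] 212.0 255.0 11013
bridge_edge 0.85 [157. 192. 272. 313.] 212.0 255.0 11073
bridge_edge 0.47 [202. 156. 229. 187.] 217.0 172.0 450
wrist 3 0.007878469005365468 [[314.96707824   0.         259.13565919]
 [  0.         314.96707824 190.55644911]
 [  0.           0.           1.        ]]
```

```bash
python3 - <<'E'
import cv2
a=cv2.imread('pics/scene0.png');b=cv2.imread('pics/side0.png')
cv2.imwrite('pics/sc.png',cv2.resize(a[120:330,80:410],None,fx=2.4,fy=2.4,interpolation=3)[:600])
cv2.imwrite('pics/sd.png',cv2.resize(b[120:330,130:400],None,fx=2.8,fy=2.8,interpolation=3))
E
```

```text
(no output)
```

View pics/sc.png

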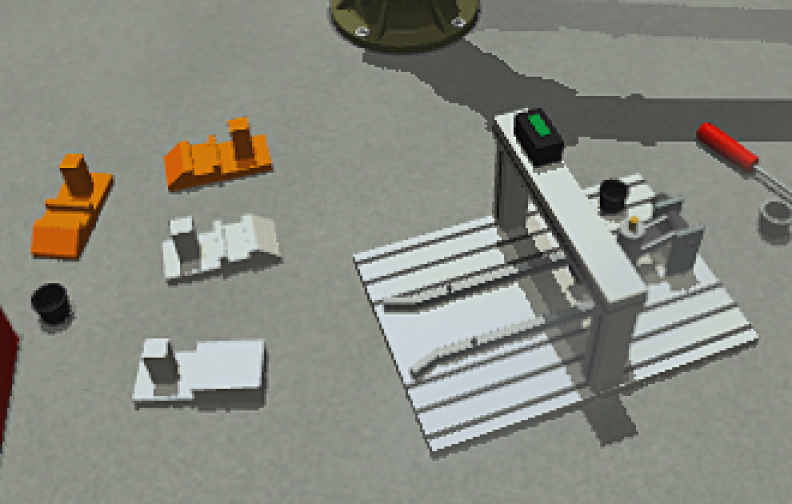

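View pics/sd.png

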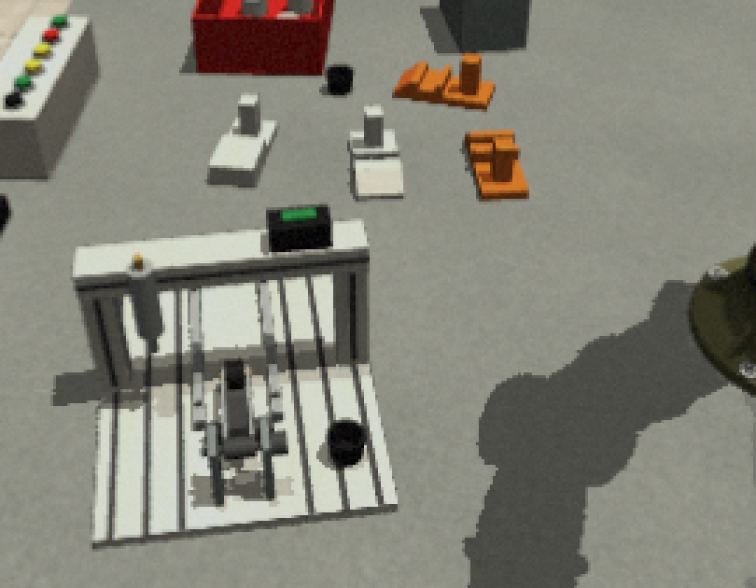

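The carrier (bevel and groove) is the grey piece nearer the robot, lug at scene px (156,212) with its nose toward the station. The blank is at (146,263). The orange ones are decoys. Next I work out rough positions.

```bash
python3 - <<'E'
from h import *
a=pickle.load(open('scene0.pkl','rb'));b=pickle.load(open('side0.pkl','rb'))
A=lambda x,y,z:np.round(atz(a,(x/2.4+80,y/2.4+120),z)*1000,1)
B=lambda x,y,z:np.round(atz(b,(x/2.8+130,y/2.8+120),z)*1000,1)
print("plate scene",[A(*c,.012) for c in((355,258),(433,448),(757,340),(640,177))])
print("plate side",[B(*c,.012) for c in((95,542),(396,506))])
print("lugtop",A(181,224,.062),B(373,112,.062))
print("bot scene rear/nose",A(167,283,0),A(282,263,.008))
print("nose side",B(355,193,.008),B(403,193,.008))
print("blank lugtop",A(156,347,.062),B(249,100,.062))
print("bridge lower near edge top", A(497,120,.167),A(608,308,.167),"side far top edge",B(76,262,.167),B(368,240,.167))
print("rails scene top outer ends",A(385,303,.026),A(412,372,.026))
print('cams',np.linalg.inv(a["camera_from_world"])[:3,3],np.linalg.inv(b["camera_from_world"])[:3,3])
w=pickle.load(open('wrist0.pkl','rb'));print(w["mount"])
E
```

```text
plate scene [array([ 487.9, -117.2,   12. ]), array([732.2, -67. ,  12. ]), array([667.2, 284.7,  12. ]), array([417.3, 236.4,  12. ])]
plate side [array([657.2, 287.3,  12. ]), array([407. , 238.6,  12. ])]
lugtop [ 451.7 -301.7   62. ] [ 448.6 -302.5   62. ]
bot scene rear/nose [ 480.8 -329.    -0. ] [ 478.8 -198.9    8. ]
nose side [ 466.4 -207.4    8. ] [ 409.  -209.7    8. ]
blank lugtop [ 611.4 -320.9   62. ] [ 606.1 -324.7   62. ]
bridge lower near edge top [456.3  44.8 167. ] [708.6  90.4 167. ] side far top edge [692.7 110.7 167. ] [438.   69.8 167. ]
rails scene top outer ends [565.8 -92.1  26. ] [654.4 -75.8  26. ]
cams [ 1.15768007 -0.12550564  0.81184691] [0.40449522 0.78631966 0.76588537]
[[ 1.50168272e-04 -9.64011816e-01 -2.65859355e-01  7.30587591e-02]
 [ 9.99999988e-01  1.56267161e-04 -1.78710801e-06 -1.44197811e-03]
 [ 4.32678797e-05 -2.65859351e-01  9.64011828e-01 -1.62924731e-01]
 [ 0.00000000e+00  0.00000000e+00  0.00000000e+00  1.00000000e+00]]
```

Emit:
apply_moves(
  targets=[
    [[300, -205, 70], [0, 0, -0.6]],
    [[300, -205, 70], [0, 0, -0.6]],
    [[300, -205, 70], [0, 0, -0.6]],
    [[300, -205, 70], [0, 0, -0.6]],
    [[300, -205, 70], [0, 0, -0.6]],
    [[300, -205, 70], [0, 0, -0.6]],
    [[300, -205, 70], [0, 0, -0.6]],
    [[300, -205, 70], [0, 0, -0.6]],
  ],
)

```text
time_s: 2.0
tool_pos: [0.4864, 0.4142, 0.294]
tool_rot: [179.9, 0.2, 129.0]
force: [0.2, -0.9, 0.2]
grip_width: 0.0874
```

Emit:
apply_moves(
  targets=[
    [[100, -390, 40], [0, 0, -0.49]],
    [[100, -390, 40], [0, 0, -0.49]],
    [[100, -390, 40], [0, 0, -0.49]],
    [[100, -390, 40], [0, 0, -0.49]],
    [[100, -390, 40], [0, 0, -0.49]],
    [[100, -390, 40], [0, 0, -0.49]],
    [[100, -390, 40], [0, 0, -0.49]],
    [[100, -390, 40], [0, 0, -0.49]],
  ],
)

```text
time_s: 2.8
tool_pos: [0.5798, 0.0319, 0.3327]
tool_rot: [179.9, -0.0, 101.4]
force: [0.2, -0.3, -0.6]
grip_width: 0.0868
```

Emit:
apply_moves(
  targets=[
    [[0, -60, 0], [0, 0, 0]],
    [[0, -60, 0], [0, 0, 0]],
    [[0, -60, 0], [0, 0, 0]],
  ],
)

```text
time_s: 3.1
tool_pos: [0.5794, -0.0294, 0.3325]
tool_rot: [180.0, 0.0, 101.1]
force: [-0.7, -0.1, 0.3]
grip_width: 0.0871
```

```bash
python3 - <<'E'
from h import *
o=env.get_obs();p=env.read_camera("wrist");T=wristT(p,o);pickle.dump((p,T),open('w1.pkl','wb'));save(p,'w1.png')
print(o["tool_pos"],o["tool_rot"],o["qpos"].round(1))
E
```

```text
[ 0.57942762 -0.02937346  0.33252327] [1.79962678e+02 2.64784216e-02 1.01077881e+02] [-27.5   8.5  31.8  84.1  -4.4  88.6  15.1]
```

View pics/w1.png

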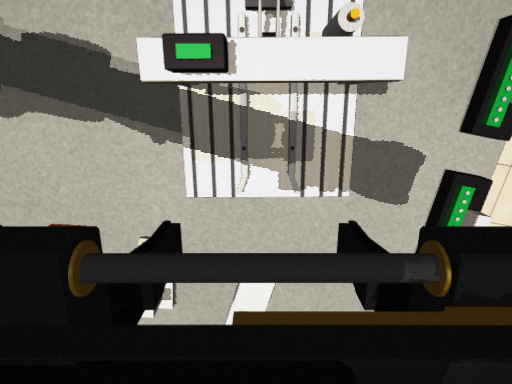

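```bash
python3 - <<'E'
from h import *
p,T=pickle.load(open('w1.pkl','rb'))
A=lambda x,y,z:(atz(p,(x,y),z,T)*1000).round(1)
print("plate",A(186,197.5,.012),A(351.5,197.5,.012),"dirs",A(180,90,.012),A(356,90,.012))
print("beam top near",A(140,81,.167),A(405,81,.167))
u=np.array([-.196,.98]);v=np.array([-.98,-.196])
h=np.array([573,102.])
for name,dx,dy,z in(("railL0",-160,31,26),("railR0",-160,-31,26),("flare",-190,0,12),("beL",-35,130,137),("beR",-35,-130,137),("beTL",-35,130,167)):
    X=[*(h+dx*u+dy*v),z];print(name,proj(p,np.array(X)/1000,T).round(1))
cv2.imwrite('pics/w1c.png',cv2.resize(p["image"][20:205,170:370,::-1],None,fx=3.2,fy=3.2,interpolation=cv2.INTER_CUBIC))
E
```

```text
plate [ 477.8 -124.2   12. ] [737.9 -73.3  12. ] dirs [447.7  37.   12. ] [700.1  86.5  12. ]
beam top near [445.5  39.  167. ] [701.6  89.1 167. ]
railL0 [252.2 172.7]
railR0 [292.9 172.5]
flare [272.1 189.2]
beL [156.9  81.1]
beR [398.7  80.1]
beTL [147.4  79. ]
```

View pics/w1c.png

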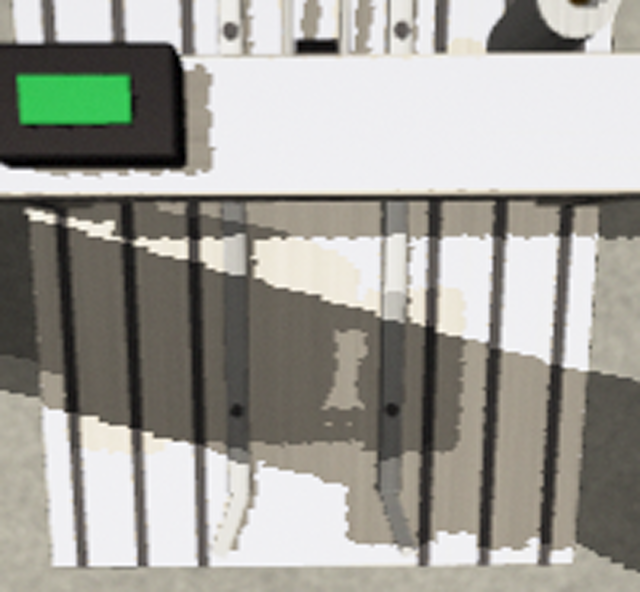

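```bash
python3 - <<'E'
from h import *
p,T=pickle.load(open('w1.pkl','rb'))
A=lambda x,y,z:(atz(p,(170+x/3.2,20+y/3.2),z/1000,T)*1000).round(1)
l0,r0=A(250,487,26),A(380,487,26);l1,r1=A(246,215,26),A(382,215,26)
print(l0,r0,l1,r1);m0=(l0+r0)/2;m1=(l1+r1)/2;d=m1-m0;print(m0,m1,np.degrees(np.arctan2(d[1],d[0])),np.linalg.norm(l0-r0),np.linalg.norm(l1-r1))
# flare ends
print(A(226,552,26),A(405,545,26))
a=pickle.load(open('scene0.pkl','rb'));b=pickle.load(open('side0.pkl','rb'))
img=lambda q:q["image"][:,:,::-1]
ca=cv2.resize(img(a)[185:285,225:345],None,fx=5,fy=5,interpolation=2);cb=cv2.resize(img(b)[210:300,185:250],None,fx=5.55,fy=5.55,interpolation=2)[:500]
c2=np.hstack([ca[:500],cb[:500]]);print(c2.shape);cv2.imwrite('pics/mix.png',c2[:,:800] if c2.shape[1]>800 else c2)
print(proj(a,m0/1000),proj(a,m1/1000),proj(b,m0/1000),proj(b,m1/1000))
E
```

```text
[567.7 -61.3  26. ] [628.4 -49.4  26. ] [543.5  59.2  26. ] [602.6  70.8  26. ]
[598.05 -55.35  26.  ] [573.05  65.    26.  ] 101.73501502119704 61.85547671791069 60.22765145678522
[562.2 -95.1  26. ] [646.5 -75.1  26. ]
(500, 961, 3)
[256.67940592 254.6862628 ] [301.85180115 240.50187695] [210.47067807 213.60212945] [212.84244431 242.48068177]
```

Emit:
apply_moves(
  targets=[
    [[-130, -260, -40], [0, 0, -0.09]],
    [[-130, -260, -40], [0, 0, -0.09]],
    [[-130, -260, -40], [0, 0, -0.09]],
    [[-130, -260, -40], [0, 0, -0.09]],
    [[-130, -260, -40], [0, 0, -0.09]],
    [[-130, -260, -40], [0, 0, -0.09]],
    [[-130, -260, -40], [0, 0, -0.09]],
    [[-130, -260, -40], [0, 0, -0.09]],
  ],
)

```text
time_s: 3.95
tool_pos: [0.4504, -0.2847, 0.2921]
tool_rot: [180.0, -0.1, 96.3]
force: [0.6, 1.6, -0.1]
grip_width: 0.0868
```

```bash
python3 - <<'E'
from h import *
o=env.get_obs();p=env.read_camera("wrist");T=wristT(p,o);pickle.dump((p,T),open('w2.pkl','wb'))
print(o["tool_pos"],o["tool_rot"],o["qpos"].round(1))
c=proj(p,[.447,-.28,.02],T);print(c)
x,y=np.clip((c-[75,75]).astype(int),0,None);print(x,y)
cv2.imwrite('pics/w2c.png',cv2.resize(p["image"][y:y+150,x:x+190,::-1],None,fx=4,fy=4,interpolation=cv2.INTER_CUBIC))
E
```

```text
[ 0.45044093 -0.28467193  0.29208784] [ 1.79957507e+02 -6.46812351e-02  9.63170065e+01] [-13.3   2.   44.3  94.9  -1.5  83.7  37.5]
[257.58350274 153.56303057]
182 78
```

View pics/w2c.png

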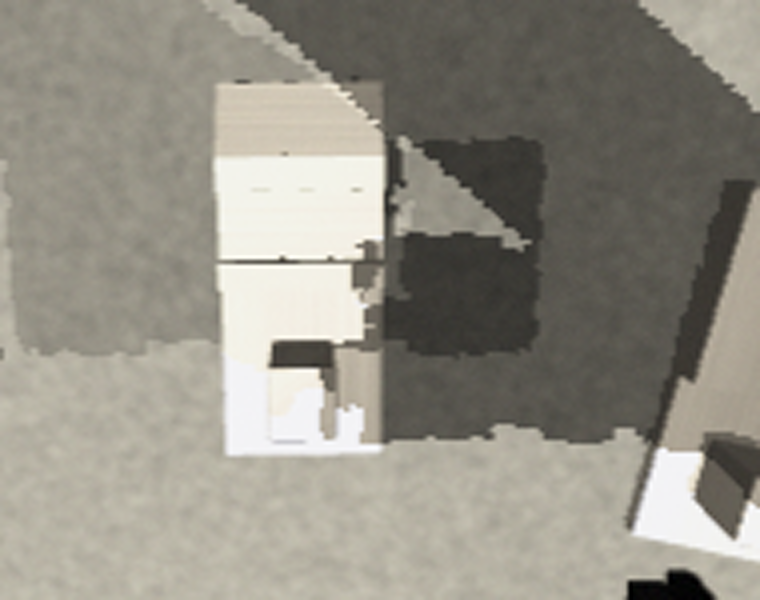

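```bash
python3 - <<'E'
from h import *
p,T=pickle.load(open('w2.pkl','rb'))
A=lambda x,y,z:(atz(p,(182+x/4,78+y/4),z/1000,T)*1000)
n=[A(216,82,8),A(382,82,8)];b=[A(215,156,28),A(385,156,28)];r=[A(225,456,12),A(382,454,12)]
l=[A(268,367,62),A(333,367,62),A(333,442,62),A(269,442,62)]
f=lambda q:np.mean(q,0).round(1)
for q in(n,b,r,l): print(f(q),np.linalg.norm(q[0]-q[1]).round(1))
d=f(n)-f(r);print("axis",np.degrees(np.arctan2(d[1],d[0])),"len",np.hypot(*d[:2]))
d=f(b)-f(r);print("axis",np.degrees(np.arctan2(d[1],d[0])),"len106",np.hypot(*d[:2]))
E
```

```text
[ 437.8 -207.1    8. ] 56.5
[ 440.9 -230.7   28. ] 56.1
[ 453.6 -336.9   12. ] 57.3
[ 449.6 -306.5   62. ] 20.7
axis 96.94022695893747 len 130.75809726361115
axis 96.81937088247632 len106 106.9566734710836
```

```bash
python3 - <<'E'
import numpy as np
from scipy.spatial.transform import Rotation as R
Rc=R.from_euler('xyz',[179.96,-.06,96.32],degrees=True)
def goal(yaw,th): 
    y=np.radians(yaw);w=np.array([np.sin(y),-np.cos(y),0])
    return R.from_rotvec(w*np.radians(th))*R.from_euler('xyz',[180,0,yaw],degrees=True)
for th in(40,42):
    G=goal(96.9,th);print((G*Rc.inv()).as_rotvec(),G.as_euler('xyz',degrees=True),G.as_matrix()[:,2])
G2=goal(101.4,42);print((G2*goal(96.9,42).inv()).as_rotvec(),G2.as_matrix()[:,2])
E
```

```text
[0.69237669 0.08090704 0.00995366] [180.  -40.   96.9] [-0.07722247  0.63813212 -0.76604444]
[0.72705173 0.08492222 0.00992303] [180.  -42.   96.9] [-0.08038724  0.66428432 -0.74314483]
[0.00000000e+00 5.55254213e-17 7.85398163e-02] [-0.13225858  0.65592945 -0.74314483]
```

Emit:
apply_moves(
  targets=[
    [[-2, -10, -130], [0.727, 0.09, 0.01]],
    [[-2, -10, -130], [0.727, 0.09, 0.01]],
    [[-2, -10, -130], [0.727, 0.09, 0.01]],
    [[-2, -10, -130], [0.727, 0.09, 0.01]],
    [[-2, -10, -130], [0.727, 0.09, 0.01]],
    [[-2, -10, -130], [0.727, 0.09, 0.01]],
    [[-2, -10, -130], [0.727, 0.09, 0.01]],
  ],
  hand=60,
)

```text
time_s: 4.7
tool_pos: [0.4487, -0.2948, 0.1607]
tool_rot: [-179.4, -42.0, 96.8]
force: [-0.5, -0.4, 0.2]
grip_width: 0.0603
```

Emit:
apply_moves(
  targets=[
    [[0, 0.5, -45], [0, -0.005, 0]],
    [[0, 0.5, -90], [0, -0.005, 0]],
    [[0, 0.5, -115], [0, -0.005, 0]],
    [[0, 0.5, -128], [0, -0.005, 0]],
    [[0, 0.5, -134], [0, -0.005, 0]],
    [[0, 0.5, -134], [0, -0.005, 0]],
  ],
)

```text
time_s: 5.3
tool_pos: [0.4489, -0.2951, 0.0295]
tool_rot: [179.9, -41.9, 97.1]
force: [0.3, -0.3, -0.5]
grip_width: 0.06
```

```bash
python3 - <<'E'
from h import *
o=env.get_obs();p=env.read_camera("wrist");q=env.read_camera("scene");save(q,'s3.png')
print(o["tool_pos"],o["tool_rot"],o["qpos"].round(1),o["force"])
x=p["image"][:,:,::-1];c=q["image"][150:260,110:240,::-1]
y=cv2.resize(c,None,fx=3,fy=3);w=cv2.resize(x,(420,315));z=np.zeros((330,810,3),np.uint8);z[:315,:420]=w;z[:330,420:810]=y
cv2.imwrite('pics/m3.png',z)
E
```

```text
[ 0.44886157 -0.29506206  0.02950446] [179.92143837 -41.85252106  97.14521389] [ 19.8  47.   38.8  86.3 -43.2  98.9  76.5] [ 0.34277652 -0.31323343 -0.45810085]
```

View pics/m3.png

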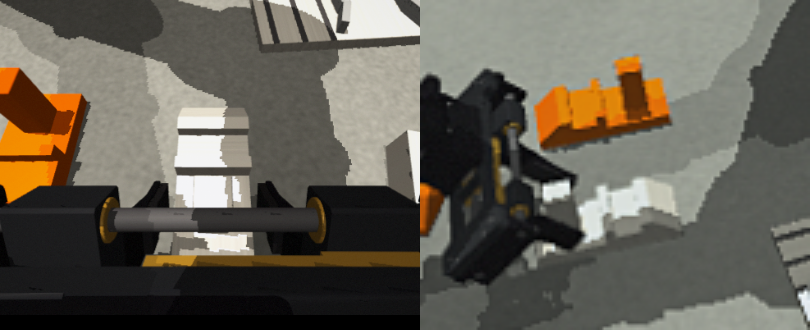

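Emit:
apply_moves(
  targets=[
    [[0, 0, -2], [0, 0, 0]],
    [[0, 0, -2], [0, 0, 0]],
    [[0, 0, -2], [0, 0, 0]],
    [[0, 0, -2], [0, 0, 0]],
    [[0, 0, -2], [0, 0, 0]],
    [[0, 0, -2], [0, 0, 0]],
  ],
  hand=0,
  squeeze=55,
)

```text
time_s: 6.0
tool_pos: [0.448, -0.2958, 0.0261]
tool_rot: [-180.0, -41.9, 96.9]
force: [0.3, 0.3, 0.3]
grip_width: 0.0218
```

Emit:
apply_moves(
  targets=[
    [[0, 0, 0], [0, 0, 0]],
    [[0, 0, 10], [0, 0, 0]],
    [[0, 0, 40], [0, 0, 0]],
    [[0, 0, 80], [0, 0, 0]],
    [[0, 0, 80], [0, 0, 0]],
    [[0, 0, 80], [0, 0, 0]],
  ],
)

```text
time_s: 6.6
tool_pos: [0.4477, -0.2964, 0.1065]
tool_rot: [-180.0, -41.8, 97.0]
force: [-0.8, 0.3, -4.7]
grip_width: 0.022
```

```bash
python3 - <<'E'
from h import *
o=env.get_obs();p=env.read_camera("wrist");T=wristT(p,o);pickle.dump((p,T,o),open('w4.pkl','wb'))
print(o["tool_pos"],o["tool_rot"],o["force"],o["grip_width"])
cv2.imwrite('pics/w4.png',cv2.resize(p["image"][90:320,140:370,::-1],None,fx=2.6,fy=2.6,interpolation=2))
E
```

```text
[ 0.44770159 -0.29644619  0.10651632] [-179.99116966  -41.7819234    96.9577267 ] [-0.76115807  0.33131088 -4.72206846] 0.02200117277354407
```

View pics/w4.png

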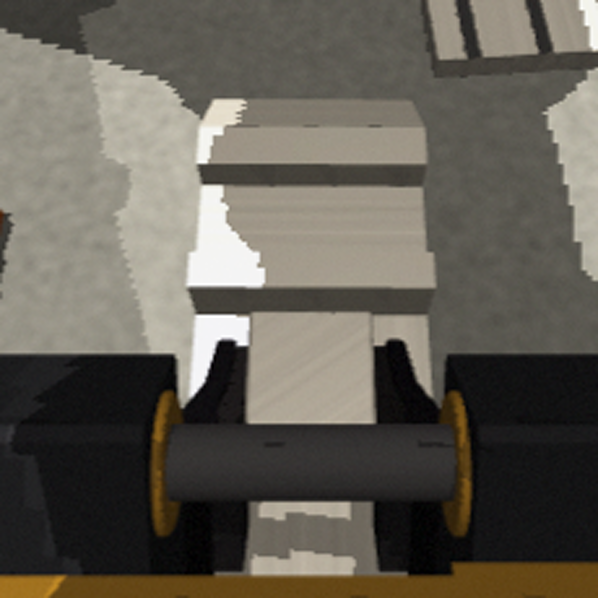

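```bash
python3 - <<'E'
from h import *
p,T,o=pickle.load(open('w4.pkl','rb'))
L=np.array([449.6,-307.4,80.5]);a=np.array([np.cos(np.radians(96.9)),np.sin(np.radians(96.9)),0])
for d,z in((100,8),(76,28),(65,28),(41,28),(32,28)): 
    q=proj(p,(L+d*a+[0,0,z])/1000,T);print(d,z,((q-[140,90])*2.6).round(1))
E
```

```text
100 8 [315.4 101.4]
76 28 [316.1 129.7]
65 28 [316.1 167. ]
41 28 [316.4 255.2]
32 28 [316.5 290.9]
```

Emit:
apply_moves(
  targets=[
    [[9, 15, 0], [0, 0, 0.01]],
    [[30, 50, 0], [0, 0, 0.02]],
    [[55, 93, 0], [0, 0, 0.03]],
    [[80, 136, 0], [0, 0, 0.05]],
    [[105, 179, 0], [0, 0, 0.06]],
    [[129, 219, 0], [0, 0, 0.07]],
    [[142, 242, 0], [0, 0, 0.078]],
    [[148, 252, 0], [0, 0, 0.078]],
  ],
)

```text
time_s: 7.45
tool_pos: [0.5959, -0.0373, 0.1048]
tool_rot: [-179.8, -42.2, 101.8]
force: [-0.1, -0.7, -3.8]
grip_width: 0.0219
```

Emit:
apply_moves(
  targets=[
    [[0, 0, -10], [0, 0, 0]],
    [[0, 0, -20], [0, 0, 0]],
    [[0, 0, -20], [0, 0, 0]],
    [[0, 0, -20], [0, 0, 0]],
  ],
)

```text
time_s: 7.85
tool_pos: [0.5946, -0.0457, 0.0852]
tool_rot: [-179.7, -41.9, 101.1]
force: [0.0, 0.4, -3.8]
grip_width: 0.0213
```

```bash
python3 - <<'E'
from h import *
o=env.get_obs();p=env.read_camera("wrist");T=wristT(p,o);pickle.dump((p,T,o),open('w5.pkl','wb'))
print(o["time_s"],o["tool_pos"],o["tool_rot"],o["force"],o["qpos"].round(1))
cv2.imwrite('pics/w5.png',cv2.resize(p["image"][20:250,120:390,::-1],None,fx=2.6,fy=2.6,interpolation=2))
E
```

```text
7.85 [ 0.59463815 -0.04572952  0.08522825] [-179.74886085  -41.92726884  101.07900648] [ 0.006945    0.36946433 -3.79304401] [ -2.2  39.4  34.   87.9 -50.   94.   55.2]
```

View pics/w5.png

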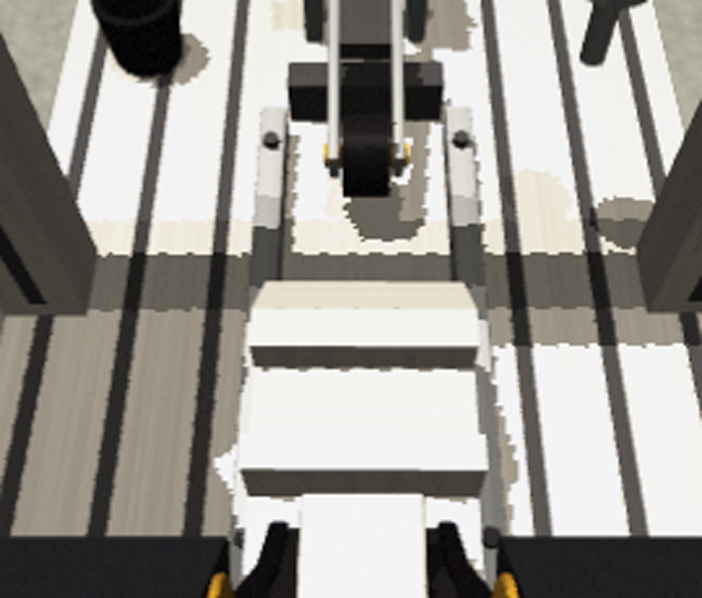

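```bash
python3 - <<'E'
from h import *
p,T,o=pickle.load(open('w5.pkl','rb'))
A=lambda x,y,z:(atz(p,(120+x/2.6,20+y/2.6),z/1000,T)*1000)
for y,l,r in((115,288,445),(225,283,452)):
    P,Q=A(l,y,26),A(r,y,26);print(P.round(1),Q.round(1),((P+Q)/2).round(1),np.linalg.norm(P-Q).round(1))
m1=(A(288,115,26)+A(445,115,26))/2;m0=(A(283,225,26)+A(452,225,26))/2
d=m1-m0;yaw=np.arctan2(d[1],d[0]);print("yaw",np.degrees(yaw))
u=85.2-26.1
print("roller bottom front",A(367,197,30).round(1))
n=(A(266,283,u+8)+A(466,283,u+8))/2;b=(A(250,312,u+28)+A(475,312,u+28))/2;r=(A(242,470,u+28)+A(487,470,u+28))/2
print(n,b,r);print("carrier yaw",np.degrees(np.arctan2(*(b-r)[[1,0]])),np.linalg.norm(A(266,283,u+8)-A(466,283,u+8)),np.linalg.norm(b-r))
y=np.radians(101.4);v=np.array([-np.sin(y),np.cos(y)]);a=np.array([np.cos(y),np.sin(y)])
for q in(m0,m1,n,b,r): print("lat",(q[:2]-m0[:2])@v,"along",(q[:2]-m0[:2])@a)
E
```

```text
[525.7 146.8  26. ] [585.9 158.5  26. ] [555.8 152.7  26. ] 61.3
[536.9  92.7  26. ] [596.7 104.4  26. ] [566.8  98.5  26. ] 60.9
yaw 101.48258642766334
roller bottom front [564.8 107.8  30. ]
[577.30697893  41.98067927  67.1       ] [581.12307881  17.92603832  87.1       ] [590.00264996 -24.46811328  87.1       ]
carrier yaw 101.82974442943863 56.87157819642062 43.31409555826745
lat 0.0 along 0.0
lat 0.07964110339340691 along 55.25237099050097
lat 0.8656892388633601 along -57.49939962981274
lat 1.8794528831666477 along -81.83375091740207
lat 1.5545804944207016 along -125.14662812455323
```

Emit:
apply_moves(
  targets=[
    [[1.3, 0.3, -15], [0, 0, 0]],
    [[1.3, 0.3, -28], [0, 0, 0]],
    [[1.3, 0.3, -38], [0, 0, 0]],
    [[1.3, 0.3, -43], [0, 0, 0]],
    [[1.3, 0.3, -45], [0, 0, 0]],
    [[1.3, 0.3, -46], [0, 0, 0]],
    [[1.3, 0.3, -46], [0, 0, 0]],
  ],
)

```text
time_s: 8.6
tool_pos: [0.5972, -0.0434, 0.0404]
tool_rot: [-180.0, -41.9, 101.4]
force: [0.6, 0.4, -4.0]
grip_width: 0.0219
```

```bash
python3 - <<'E'
from h import *
o=env.get_obs();p=env.read_camera("wrist");T=wristT(p,o);pickle.dump((p,T,o),open('w6.pkl','wb'))
print(o["time_s"],o["tool_pos"],o["tool_rot"],o["force"],o["wrist_torque"])
cv2.imwrite('pics/w6.png',cv2.resize(p["image"][20:250,120:390,::-1],None,fx=2.6,fy=2.6,interpolation=2))
E
```

```text
8.6 [ 0.59715794 -0.04344515  0.0403965 ] [-179.96322294  -41.92619718  101.42009041] [ 0.60458369  0.38669048 -4.03503317] [-1.49157344 -0.26015313 -0.02422977]
```

View pics/w6.png

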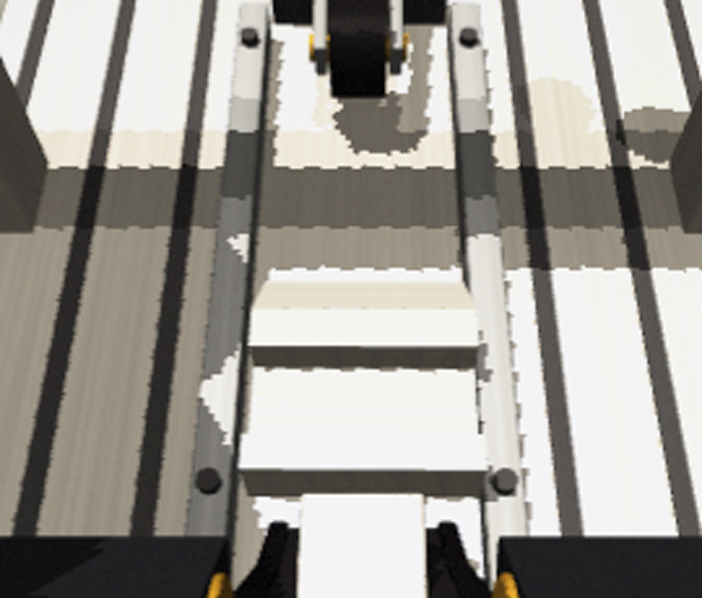

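```bash
python3 - <<'E'
from h import *
p,T,o=pickle.load(open('w6.pkl','rb'))
g=cv2.cvtColor(p["image"],cv2.COLOR_RGB2GRAY).astype(int)
for y in (60,88,110,120,128,133,138,150,170): 
    r=20+y/1;  print(int(r), )if 0 else None
A=lambda x,y,z:(atz(p,(120+x/2.6,20+y/2.6),z/1000,T)*1000)
u=14
y=np.radians(101.4);v=np.array([-np.sin(y),np.cos(y)]);a=np.array([np.cos(y),np.sin(y)])
h=np.array([566.8,98.5])
def S(*q):
    P=A(*q)[:2]-h; return (P@a).round(1),(P@v).round(1)
print("rails",[S(x,yy,26) for x,yy in((269,60),(454,60),(262,150),(461,150),(252,250),(468,250),(236,480),(486,480))])
print("bevel top edge",S(252,308,u+28),S(474,308,u+28)); print("top rear",S(241,470,u+28),S(487,470,u+28)); print("nose",S(269,282,u+8),S(465,282,u+8))
E
```

```text
rails [(np.float64(31.7), np.float64(29.9)), (np.float64(31.7), np.float64(-30.7)), (np.float64(-8.3), np.float64(30.0)), (np.float64(-8.3), np.float64(-30.9)), (np.float64(-47.0), np.float64(30.7)), (np.float64(-47.0), np.float64(-30.9)), (np.float64(-118.6), np.float64(30.3)), (np.float64(-118.6), np.float64(-31.2))]
bevel top edge (np.float64(-78.7), np.float64(26.8)) (np.float64(-78.7), np.float64(-28.7))
top rear (np.float64(-123.3), np.float64(26.6)) (np.float64(-123.2), np.float64(-29.0))
nose (np.float64(-55.2), np.float64(25.8)) (np.float64(-55.2), np.float64(-30.0))
```

Emit:
apply_moves(
  targets=[
    [[-0.6, 0, -1.5], [0, 0, 0]],
    [[-0.6, 0, -2.5], [0, 0, 0]],
    [[-0.6, 0, -3], [0, 0, 0]],
    [[-0.6, 0, -3], [0, 0, 0]],
  ],
)

```text
time_s: 9.05
tool_pos: [0.5965, -0.0435, 0.0381]
tool_rot: [-180.0, -42.0, 101.4]
force: [-1.5, -0.8, 1.0]
grip_width: 0.0215
```

```bash
python3 - <<'E'
from h import *
o=env.get_obs()
print(o["time_s"],o["tool_pos"],o["tool_rot"],o["force"],o["wrist_torque"])
E
```

```text
9.05 [ 0.59646297 -0.04350534  0.03814938] [-179.98404241  -41.97537822  101.43154156] [-1.54756725 -0.84871079  1.00493218] [-0.79378146  0.11425001  0.17074664]
```

On the floor now (vertical force changed sign). Next I push inwards.

Emit:
apply_moves(
  targets=[
    [[-2, 10, 0], [0, 0, 0]],
    [[-5, 25, 0], [0, 0, 0]],
    [[-8, 40, 0], [0, 0, 0]],
    [[-11, 55, 0], [0, 0, 0]],
    [[-13, 65, 0], [0, 0, 0]],
    [[-14.1, 70, 0], [0, 0, 0]],
    [[-14.1, 70, 0], [0, 0, 0]],
  ],
)

```text
time_s: 9.75
tool_pos: [0.5825, 0.0283, 0.0381]
tool_rot: [180.0, -42.0, 101.6]
force: [0.2, -0.6, 4.9]
grip_width: 0.0215
```

Emit:
apply_moves(
  targets=[
    [[-1.6, 8, 0], [0, 0, 0]],
    [[-3.2, 16, 0], [0, 0, 0]],
    [[-4.8, 24, 0], [0, 0, 0]],
    [[-6, 30, 0], [0, 0, 0]],
    [[-7, 35, 0], [0, 0, 0]],
    [[-7, 35, 0], [0, 0, 0]],
  ],
)

```text
time_s: 10.35
tool_pos: [0.5765, 0.0582, 0.038]
tool_rot: [179.9, -41.7, 101.3]
force: [1.5, -10.0, 8.1]
grip_width: 0.022
```

Emit:
apply_moves(
  targets=[
    [[-1, 4, 0], [0, 0, 0]],
    [[-1.6, 8, 0], [0, 0, 0]],
    [[-2.2, 11, 0], [0, 0, 0]],
    [[-2.6, 13, 0], [0, 0, 0]],
    [[-2.6, 13, 0], [0, 0, 0]],
  ],
)

```text
time_s: 10.85
tool_pos: [0.5732, 0.0748, 0.0381]
tool_rot: [180.0, -42.0, 101.4]
force: [0.2, -2.4, 5.9]
grip_width: 0.0215
```

```bash
python3 - <<'E'
from h import *
o=env.get_obs();p=env.read_camera("wrist");q=env.read_camera("side")
print(o["time_s"],o["tool_pos"],o["tool_rot"],o["force"],o["wrist_torque"])
T=wristT(p,o);pickle.dump((p,T,o,q),open('w7.pkl','wb'))
z=np.zeros((500,800,3),np.uint8)
z[:500,:450]=cv2.resize(p["image"][0:200,165:345,::-1],(450,500));z[:,450:]=cv2.resize(q["image"][190:310,160:244,::-1],(350,500))
cv2.imwrite('pics/m7.png',z)
E
```

```text
10.85 [0.57315427 0.07482424 0.03807109] [179.97033702 -41.98534256 101.43959916] [ 0.1756045  -2.35454522  5.90553493] [-0.52889638 -0.06466617 -0.05830861]
```

View pics/m7.png

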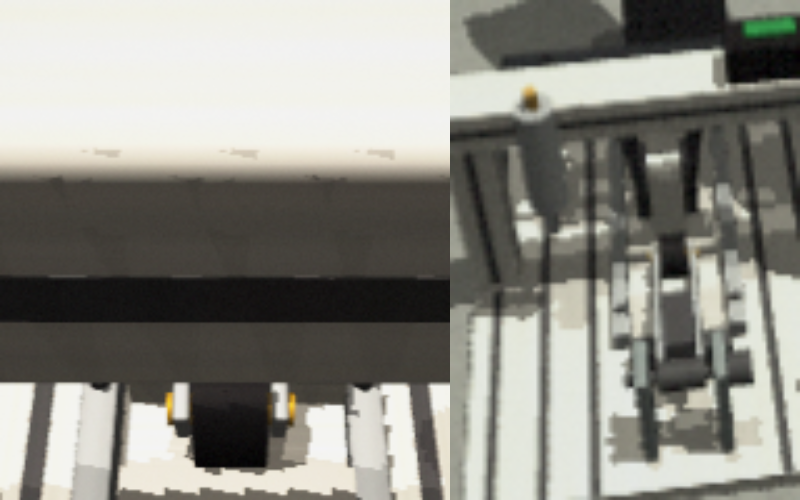

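Side and wrist views are mostly blocked by the beam, but the carrier is under the roller. I creep on until the end stop shows in the force.

Emit:
apply_moves(
  targets=[
    [[-0.2, 1, 0], [0, 0, 0]],
    [[-0.4, 2, 0], [0, 0, 0]],
    [[-0.6, 3, 0], [0, 0, 0]],
    [[-0.6, 3, 0], [0, 0, 0]],
  ],
)

```text
time_s: 11.35
tool_pos: [0.5732, 0.075, 0.0381]
tool_rot: [179.9, -41.8, 101.3]
force: [0.9, -9.5, 8.0]
grip_width: 0.0215
```

Emit:
apply_moves(
  targets=[
    [[-0.2, 1, 0], [0, 0, 0]],
    [[-0.4, 2, 0], [0, 0, 0]],
    [[-0.4, 2, 0], [0, 0, 0]],
  ],
)

```text
time_s: 11.65
tool_pos: [0.5732, 0.0752, 0.038]
tool_rot: [179.9, -41.6, 101.3]
force: [2.4, -13.2, 9.6]
grip_width: 0.0218
```

```bash
python3 - <<'E'
from h import *
p,T,o,q=pickle.load(open('w7.pkl','rb'))
o=env.get_obs();p=env.read_camera("wrist");T=wristT(p,o);pickle.dump((p,T,o),open('w8.pkl','wb'))
cv2.imwrite('pics/w8.png',cv2.resize(p["image"][140:290,165:345,::-1],None,fx=4,fy=4,interpolation=2))
y=np.radians(101.4);v=np.array([-np.sin(y),np.cos(y),0]);a=np.array([np.cos(y),np.sin(y),0])
home=np.array([566.6,101.,12])
# roller near-top/bottom for angles; hinge 130 ahead, 55 above floor
for th in(0,.067,.134):
    c,s=np.cos(th),np.sin(th); dx,dz=-110,-28
    # rotate so that roller goes up
    X=home+a*(130+dx*c-dz*s*-1*-1 if 0 else 130+dx*c-dz*s*(-1)*(-1))*1
    rx=130+(dx*c- (-dz)*s*-1*0); 
    r=np.array([dx*c - dz*s*(-1)*(-1), 0]);
    ang=np.arctan2(28,-110)  # placeholder
    R=np.hypot(110,28);b=np.arctan2(28,110)-th
    P=home+a*(130-R*np.cos(b))+np.array([0,0,55-R*np.sin(b)])
    px=proj(p,P/1000,T);print(th,P.round(1),((px-[165,140])*4).round(1),"front",((proj(p,(P-14*a)/1000,T)-[165,140])*4).round(1))
E
```

```text
0 [562.6 120.6  39. ] [373.4  99.9] front [373.6 179.7]
0.067 [563.  119.   46.4] [373.4  83.8] front [373.6 166.3]
0.134 [563.2 117.9  53.9] [373.3  63.1] front [373.5 148.3]
```

View pics/w8.png

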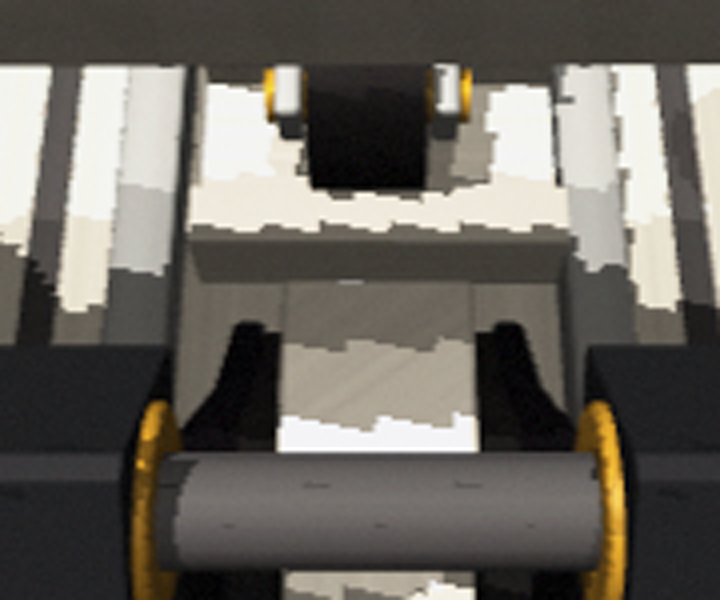

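```bash
python3 - <<'E'
from h import *
p,T,o=pickle.load(open('w8.pkl','rb'))
print(o["tool_pos"],o["tool_rot"],o["force"])
y=np.radians(101.4);a=np.array([np.cos(y),np.sin(y),0]);h=np.array([566.8,98.5,0])
A=lambda x,y,z:((atz(p,(165+x/4,140+y/4),z/1000,T)*1000-h)@a).round(1)
print("step",A(375,236,40),"at188",A(375,188,40),"edge180",A(375,181,40), "85:",A(375,85,40))
P=[A(375,yy,40) for yy in(236,188,180)]
# rel. lug by tool pose: 
lug=(o["tool_pos"]*1000-h)@a-11.2
print("lug along",lug,"groove rear expected",lug+41,"step expected",lug+32)
for d,z in((32,28),(41,28),(41,18),(65,18),(65,28),(76,28)):
    X=h+a*(lug+d)+[0,0,12+z];print(d,z,((proj(p,X/1000,T)-[165,140])*4).round(1))
for th,n in((0,'rest'),(.067,'groove'),(.134,'top')):
    R=np.hypot(110,28);b=np.arctan2(28,110)-th
    # lower silhouette of roller: max row over circle
    for hx in(0,3):
        C=h+a*(hx+130-R*np.cos(b))+np.array([0,0,12+55-R*np.sin(b)])
        print(n,hx,max(((proj(p,(C+14*(a*np.cos(t)+np.array([0,0,np.sin(t)])))/1000,T)-[165,140])*4)[1] for t in np.linspace(0,6.28,60)).round(1))
E
```

```text
[0.57317593 0.07516214 0.03803788] [179.9009809  -41.63668263 101.26832137] [  2.39786392 -13.22852075   9.63529714]
step -1.3 at188 6.6 edge180 7.8 85: 24.6
lug along -35.337678582454586 groove rear expected 5.662321417545414 step expected -3.3376785824545863
32 28 [371.7 248.5]
41 28 [371.7 193.5]
41 18 [371.8 222.1]
65 18 [371.6  90.6]
65 28 [371.4  57.5]
76 28 [ 3.713e+02 -1.000e-01]
rest 0 204.0
rest 3 186.8
groove 0 191.9
groove 3 174.1
top 0 175.4
top 3 157.0
```

Emit:
apply_moves(
  targets=[
    [[-0.3, 1.5, 0], [0, 0, 0]],
    [[-0.6, 3, 0], [0, 0, 0]],
    [[-0.6, 3, 0], [0, 0, 0]],
    [[-0.6, 3, 0], [0, 0, 0]],
  ],
)

```text
time_s: 12.1
tool_pos: [0.5731, 0.0753, 0.038]
tool_rot: [179.9, -41.4, 101.1]
force: [1.6, -17.8, 12.1]
grip_width: 0.0216
```

Emit:
apply_moves(
  targets=[
    [[-0.4, 2, 0], [0, 0, 0]],
    [[-0.6, 3, 0], [0, 0, 0]],
    [[-0.6, 3, 0], [0, 0, 0]],
    [[-0.6, 3, 0], [0, 0, 0]],
  ],
)

```text
time_s: 12.5
tool_pos: [0.5731, 0.0755, 0.038]
tool_rot: [179.8, -41.2, 101.0]
force: [1.3, -23.9, 13.6]
grip_width: 0.0219
```

Hard stop at 24 N with no further travel, so this is the end stop. I relax the push and then open.

Emit:
apply_moves(
  targets=[
    [[0.9, -4.5, 0], [0, 0, 0]],
    [[1.8, -9, 0], [0, 0, 0]],
    [[1.8, -9, 0], [0, 0, 0]],
    [[1.8, -9, 0], [0, 0, 0]],
  ],
)

```text
time_s: 12.9
tool_pos: [0.5731, 0.0754, 0.0381]
tool_rot: [180.0, -41.9, 101.4]
force: [0.3, -5.7, 7.5]
grip_width: 0.022
```

Emit:
apply_moves(
  targets=[
    [[0, 0, 0], [0, 0, 0]],
    [[0, 0, 0], [0, 0, 0]],
    [[0, 0, 0], [0, 0, 0]],
    [[0, 0, 0], [0, 0, 0]],
    [[0, 0, 0], [0, 0, 0]],
  ],
  hand=46,
)

```text
time_s: 13.4
tool_pos: [0.5719, 0.0772, 0.0368]
tool_rot: [-179.9, -42.0, 101.4]
force: [0.6, 0.2, -0.5]
grip_width: 0.045
```

Emit:
apply_moves(
  targets=[
    [[2, -10, 11], [0, 0, 0]],
    [[5, -26, 30], [0, 0, 0]],
    [[9, -46, 52], [0, 0, 0]],
    [[13, -66, 74], [0, 0, 0]],
    [[20, -100, 90], [0, 0, 0]],
    [[25, -130, 90], [0, 0, 0]],
    [[25, -130, 90], [0, 0, 0]],
    [[25, -130, 90], [0, 0, 0]],
  ],
)

```text
time_s: 14.2
tool_pos: [0.5973, -0.055, 0.1275]
tool_rot: [-179.9, -41.9, 101.3]
force: [-0.2, 0.8, 0.1]
grip_width: 0.0459
```

```bash
python3 - <<'E'
from h import *
o=env.get_obs();p=env.read_camera("wrist");T=wristT(p,o);q=env.read_camera("side");pickle.dump((p,T,o,q),open('w9.pkl','wb'))
print(o["time_s"],o["tool_pos"],o["force"])
z=np.zeros((500,800,3),np.uint8)
z[:500,:450]=cv2.resize(p["image"][0:200,165:345,::-1],(450,500),interpolation=2);z[:,450:]=cv2.resize(q["image"][190:310,160:244,::-1],(350,500),interpolation=2)
cv2.imwrite('pics/m9.png',z)
y=np.radians(101.4);a=np.array([np.cos(y),np.sin(y),0]);h=np.array([566.8,98.5,0])
print("home at h+0/3; predicted step edge px (crop) if home:",[((proj(p,(h+a*(k-3)+[0,0,40])/1000,T)-[165,0])*2.5).round() for k in(0,3)])
E
```

```text
14.2 [ 0.59731242 -0.05502797  0.12753308] [-0.1950545   0.80327764  0.11178949]
home at h+0/3; predicted step edge px (crop) if home: [array([239., 301.]), array([239., 295.])]
```

View pics/m9.png

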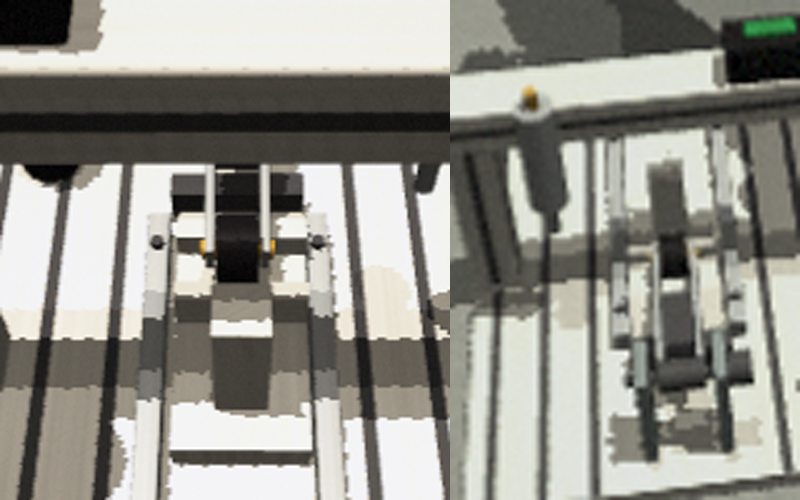

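```bash
python3 -c "
from cell import env
print(env.sign_off(), env.get_obs()['force'])"
```

```text
the job is handed in; nothing more can be done
the job is handed in; nothing more can be done
```

The machined carrier is home in the holding station, released, and the job is handed in. I took it by its lug with the tool leaned back 42°, lowered it nose first into the channel and pushed it in beneath the roller. I then released it and backed the gripper clear, at about 14 s on the robot's clock.

**Home at the stop:** pushing up to about 24 N moved it less than 1 mm, so it was hard against something. The last wrist picture shows the nose against the stop block and the step edge at about crop row 295. I predicted row 295 to 301 for home.

**Roller in the groove:** the same pictures show the roller in the groove. I could not read the hold-down angle directly. The roller outline fitted the groove position, but my station position is only good to about 3 mm, so by itself the outline did not settle it. The measured groove position did.

**Bystanders:** I moved none of them on purpose and felt no unexpected contact. I saw the cup on the plate in its place in the last wrist picture. I did not check the blank, the other two cups or the screwdriver again at the end.

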